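# Lay a medicine carton down in its stock tray

## Robot

A 6-joint arm with a two-finger parallel gripper is mounted at the origin on a cart in front of the work surface, level with it; the furniture and walls round the work are solid. World frame = base frame: x ahead of the robot, y to its left, z up, the work surface at z = 0. Lengths are in m, angles in rad, forces in N, time in s.
With the tool pointing down it reaches from about 0.35 to 0.85 m from the base axis. Payload 8.1 kg.
Tool frame: the origin (TCP) lies between the finger pads; the fingertips stand 11 mm ahead of it and the grasp point (between the pads) lies 8 mm behind it (robot.tips_ahead is the distance from the TCP to the fingertips, in m); z points along the fingers, y is the line along which they close (so a half turn about z gives the same grasp; the last joint's range is limited). The gripper opens to 93 mm and grips with 3 to 60 N. Pads are 15 mm wide; open, the fingers measure 128 mm over their backs; the gripper's body (75 mm by 188 mm) begins 65 mm behind the grasp point.
Start: joints at [-1.235, 0.13, 1.488, -0, 1.523, -0.085], TCP at [0.245, -0.548, 0.23] pointing down, gripper open.
Joint ranges: [-2.96, 2.96], [-0.89, 2.26], [0.02, 2.5], [-1.34, 4.48], [0, 2.73], [-2.66, 2.66]. Speed limits (rad/s): [2.39, 2.39, 2.79, 3.14, 3.14, 3.14].

## Interface

Orientations are given as a rotation vector (axis times angle).
In Python, from plant import robot gives the robot as it stands. The module is installed in compiled form; this text tells all that it offers.
- The arm moves only by the tool move_arm, never from a script. Its argument "deltas" is one flat list of numbers, 7 for each row, row after row: the shift along the tool's x, y, z in m, then the turn, a rotation vector about the tool's x, y, z in rad, then the opening, from 0 (shut) to 1 (fully open). A call has 1 to 12 rows; each row is the pose to reach, as a shift and turn from the pose commanded when the call began, along the tool's axes at that moment; what a row does not reach only later rows make up. A row lasts 1/8 s, in which the tool goes at most 62.5 mm and 10.7 degrees, less where a joint would pass 70% of its speed; a pose out of reach is approached as far as the arm can. A call with a gripper value outside its range is refused whole. The fingers move at their own pace and stop on an object; "squeeze" is the grip in N (left out, the last holds). Time passes only in rows, so rows that repeat a pose let the fingers close. It gives the time, the measured TCP pose, the force, the opening and the grip force at its end, in the units of the state.
- robot.read_state(): the state, without advancing time (a new reading comes with each control period).
- robot.read_camera(name): name is "side" or "top"; returns (picture, depth): 420x560x3 uint8, red, green, blue; 420x560 float32, m along the optical axis (not along the pixel's ray), 0 where there is no reading.
- robot.camera_model(name): a dict with "K" (3x3 intrinsics, pixels), "R" (3x3) and "t" (3): a world point X has camera coordinates R X + t. Camera axes: x right, y down, z forward; pixel columns grow to the right and rows downward; lengths in m; the calibration is good to about 2 mm. A picture is of the moment at which its call begins. camera_model takes no time and is no camera call.
- robot.close_job(): hands the job in; it is judged then, once.
Trained networks look in the newest picture that a camera, given by its name, has taken for a name from the list of things; names that differ only in an ending like _2 or _b are one class to them, and where a whole thing is asked for, a point or a joint stands for the part that bears it (a point fixed in the world has none). Each returns a list of dicts, best first, with "confidence" (0 to 1); they miss things now and then, are a little off and sometimes report something else, mostly with a low value. They report only what shows in the picture. A call takes as long as a camera call. They do not tell look-alikes from the thing itself.
- robot.recognise(camera, label): "uv" ([column, row] in pixels, amid what is visible of it).
The state is a dict: "t": time; "q": joint angles; "dq": joint speeds; "joint_torque": joint torques, N m; "tool_pos": TCP position; "orientation": TCP orientation; "force": force on the tool from outside, world axes, zero at the start; "wrist_torque": the same for the moment, N m; "opening": finger opening in m; "gripper_force": force on a finger pad.
Only numpy, scipy, OpenCV 4.12 (cv2) and the standard library are available. Lean on these libraries where they do the work, as an engineer would, in place of code of your own. Each camera call takes 0.05 s, during which the arm holds its last target. There are 200 camera calls.

## Task

Push the carton that stands upright in the low dark tray over onto its back, so that it lies flat in the tray with its top end towards the tall stop plate; once it lies there, push it along the tray until its top end is snug against the stop plate. Only push it: never pick it up. Do not disturb the jar and the two bottles beside the tray, and finish with the arm clear.

Things in the scene. Friction and masses are not known exactly. Their poses are not given: they have to be found in the camera images.
- tray: low dark grey metal tray fixed to the bench. Origin: centre of its underside; its x axis runs along the tray towards the tall stop plate, z up. Inside 310 mm long (x -155 to +155) and 96 mm wide (y -48 to +48), floor 3 mm thick; the two long rims and the near end rim (at x = -155) are 14 mm high and 4 mm thick; the stop plate, 45 mm high and 6 mm thick, has its inner face at x = +155, with a 23 mm foot behind it
- carton: closed medicine carton, 61 (x) x 86 (y) x 160 mm (z), 0.08 to 0.17 kg, stands upright on the tray floor at the end away from the stop plate. Origin: centre of its underside; z towards its top, +x (its back) faces the stop plate to within a few degrees, -x is its front. Pushed near its top it tips about its bottom edge on the far side, falls by itself once it leans beyond about 21 degrees, and then lies on its back, still well short of the stop plate; lying it is 61 mm high
- carton_mid (a point): centre of the carton, 80 mm above its underside
- carton_top (a point): centre of the carton's top face, 160 mm from its underside; this face must end against the stop plate
- jar: bystander: white round screw jar, 62 mm across, 84 mm high, loose beside the tray; origin: centre of its underside, z up
- bottle: bystander: white tablet bottle, 42 mm across, 74 mm high, loose beside the tray; origin: centre of its underside, z up
- small_bottle: bystander: white tablet bottle with a coloured band, 38 mm across, 68 mm high, loose beside the tray; origin: centre of its underside, z up
Mind the look-alikes: they are no part of the job. Of the things that look like the carton, the middle-sized one is meant.

How it is judged:
On the way, in this order (a step that is already met when the one before it is completed fails the run):
1. the carton has been tipped onto its back and lies flat in the tray, top end towards the stop plate (angle between carton's own x axis and vertical above 3 rad and z of carton_mid in the frame of tray below 0.04 m and angle between the z axis of carton and the x axis of tray, either way round below 0.15 rad and x of carton_top in the frame of tray above 0 m), for 0.2 s.
2. the lying carton has been pushed along until its top end is against the stop plate (x of carton_top in the frame of tray above 0.148 m), for 0.2 s.
At the end, for the whole second after the job is handed in: the carton lies flat on its back on the tray floor (within 8 degrees), along the tray (within 6 degrees), with its top face within 7 mm of the stop plate, at rest (x of carton_top in the frame of tray between 0.148 and 0.16 m and z of carton_mid in the frame of tray below 0.04 m and angle between carton's own x axis and vertical above 3 rad and angle between the z axis of carton and the x axis of tray, either way round below 0.1 rad and linear speed of carton below 0.02 m/s); the robot touches nothing.
It fails at once if the carton is lifted off the tray floor (z of carton_mid in the frame of tray above 0.1 m or (angle between carton's own z axis and vertical above 1.3 rad and z of carton_mid in the frame of tray above 0.072 m)).
It fails at once if the jar or a bottle beside the tray is pushed more than 15 mm or knocked over (distance of any of jar, bottle, small_bottle from where it was at the start of the episode above 0.015 m or angle between any of jar, bottle, small_bottle's own z axis and vertical above 0.3 rad).
It also fails if it takes over 45 s, if anything falls off the work surface, if the arm or the gripper's body presses on something with over 40 N, if the wrist force passes 120 N, or if a joint passes its speed limit or range.

## Working session

There is one attempt and no reset: what is moved stays moved. The work goes in short steps, Python scripts to look and compute and a tool call to move; the robot and the scene stay as the last step left them, time stands still between calls to the robot, and variables do not carry over. Pictures are saved under pics/ and viewed, at most 10 in all, crops included, and the job is handed in when it is done.

Besides the shell and the picture viewer there is one more tool, called after "Request:" as a command line: name --argument value ..., lists and objects as JSON in quotes. move_arm: Moves the arm, as the interface text tells. Its arguments: {"type":"object","properties":{"deltas":{"type":"array","items":{"type":"number"}},"squeeze":{"type":"number"}},"required":["deltas"]}

```bash
mkdir -p pics; cat > h.py <<'E'
import numpy as np,cv2
from plant import robot
def look(n,f=None):
    p,d=robot.read_camera(n)
    if f: cv2.imwrite('pics/'+f,p[:,:,::-1])
    return p,d
def pt(n,d,u,v):
    m=robot.camera_model(n);u=int(round(u));v=int(round(v))
    w=d[max(v-2,0):v+3,max(u-2,0):u+3];z=np.median(w[w>0])
    c=np.linalg.inv(m['K'])@[u,v,1]*z
    return m['R'].T@(c-m['t'])
def cloud(n,d):
    m=robot.camera_model(n);v,u=np.mgrid[:420,:560]
    c=np.stack([u,v,np.ones_like(u)],-1)@np.linalg.inv(m['K']).T*d[...,None]
    return (c-m['t'])@m['R']
E
python3 - <<'E'
from h import *
np.set_printoptions(precision=3,suppress=True)
for n in ('top','side'):
    p,d=look(n,n+'0.png')
    for l in ('tray','carton','jar','bottle','small_bottle'):
        for r in robot.recognise(n,l): print(n,l,r['confidence'],np.array(r['uv']),pt(n,d,*r['uv']))
print(robot.read_state())
E
```

```text
top tray 0.66 [244.7 210.9] [0.532 0.042 0.003]
top carton 0.95 [344.  262.2] [ 0.418 -0.183  0.108]
top carton 0.94 [370.6 148.2] [ 0.648 -0.222  0.215]
top carton 0.67 [305.8 205. ] [ 0.539 -0.098  0.163]
top jar 0.88 [266.4 150.8] [ 0.666 -0.012  0.084]
top small_bottle 0.7 [196.4 160.4] [0.648 0.151 0.067]
top small_bottle 0.16 [265.3 254.9] [ 0.43  -0.01   0.073]
side tray 0.66 [298.2 270.9] [0.532 0.031 0.003]
side carton 0.89 [267.7 163.6] [ 0.649 -0.193  0.139]
side carton 0.83 [306.2 206. ] [ 0.533 -0.066  0.112]
side carton 0.69 [359.2 201.6] [ 0.413 -0.165  0.076]
side jar 0.94 [239.5 234.4] [0.665 0.02  0.077]
side bottle 0.79 [351.5 253.6] [0.421 0.005 0.05 ]
{'t': 0.6, 'q': array([-1.235,  0.13 ,  1.488, -0.   ,  1.523, -0.085]), 'dq': array([-0.   , -0.   , -0.001, -0.001, -0.001,  0.   ]), 'joint_torque': array([ -0.   , -55.941, -49.18 ,   0.077,   0.023,  -0.   ]), 'tool_pos': array([ 0.245, -0.548,  0.23 ]), 'orientation': array([ 3.072,  0.656, -0.   ]), 'force': array([-0.087, -0.663, -0.856]), 'wrist_torque': array([-0.004,  0.013, -0.055]), 'gripper_force': 0.0, 'opening': 0.0926340533815457}
```

```bash
python3 -c "
import cv2,numpy as np
a=cv2.imread('pics/top0.png');b=cv2.imread('pics/side0.png')
cv2.imwrite('pics/both0.png',cv2.resize(np.vstack([a,b]),(400,600)))"
```

```text
(no output)
```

View pics/top0.png

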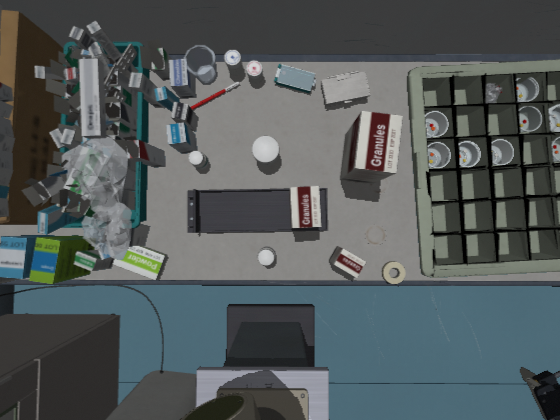

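View pics/side0.png

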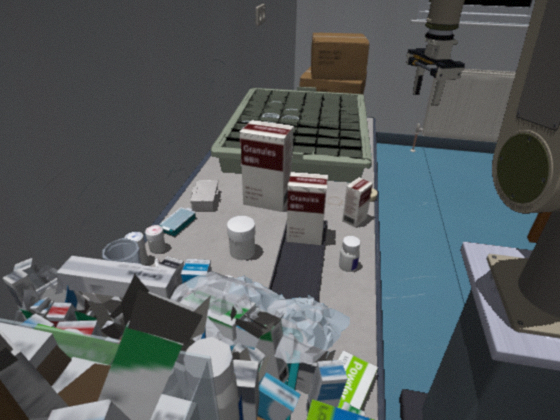

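Top view: the tray runs along world +y (image left), with the stop plate at u≈193. The middle carton is in the tray at (306,207). The jar is at (266,150), the bottles at (266,257) and (197,158), and the look-alikes at (374,147) and (348,263). The side view agrees.

```bash
python3 - <<'E'
from h import *
np.set_printoptions(precision=3,suppress=True)
p,d=look('top');C=cloud('top',d);ok=d>0
def box(name,u0,u1,v0,v1,z0,z1):
    s=np.zeros_like(ok);s[v0:v1,u0:u1]=1
    s&=ok&(C[...,2]>z0)&(C[...,2]<z1);P=C[s]
    r=cv2.minAreaRect((P[:,:2]*1000).astype(np.float32))
    print(name,len(P),'mean',P.mean(0),'lo',P.min(0),'hi',P.max(0),'rect',r)
box('carton',285,330,180,235,.15,.18)
box('stop',180,210,180,240,.035,.06)
box('rims',180,335,180,240,.009,.06)
box('big',335,410,100,195,.2,.24)
box('bigall',335,410,100,195,.02,.24)
box('small',325,372,240,285,.02,.2)
box('jar',245,285,130,170,.02,.2)
box('bottle',250,280,240,275,.02,.2)
box('sb',180,212,148,175,.02,.2)
from scipy.spatial.transform import Rotation as R
print(R.from_rotvec(robot.read_state()['orientation']).as_matrix())
E
```

```text
carton 1198 mean [ 0.536 -0.097  0.163] lo [ 0.494 -0.129  0.153] hi [ 0.579 -0.065  0.168] rect ((535.9439697265625, -96.73094177246094), (84.84822082519531, 60.228843688964844), 3.11329984664917)
stop 161 mean [0.531 0.158 0.043] lo [0.481 0.155 0.035] hi [0.582 0.162 0.048] rect ((531.8077392578125, 158.34437561035156), (101.22795104980469, 7.013246059417725), 0.4793417155742645)
rims 740 mean [0.53  0.048 0.021] lo [ 0.481 -0.158  0.009] hi [0.588 0.179 0.06 ] rect ((534.4478759765625, 9.944610595703125), (104.14347076416016, 337.07794189453125), 1.0262147188186646)
big 2524 mean [ 0.66  -0.235  0.216] lo [ 0.599 -0.283  0.2  ] hi [ 0.722 -0.189  0.22 ] rect ((661.1812744140625, -236.62428283691406), (81.50947570800781, 115.99534606933594), 82.94873046875)
bigall 3607 mean [ 0.656 -0.228  0.186] lo [ 0.599 -0.343  0.02 ] hi [ 0.801 -0.175  0.22 ] rect ((698.398681640625, -252.022705078125), (171.91635131835938, 194.80096435546875), 84.21656799316406)
small 604 mean [ 0.419 -0.192  0.101] lo [ 0.386 -0.229  0.022] hi [ 0.448 -0.161  0.113] rect ((416.36865234375, -195.5832061767578), (58.35255813598633, 40.7359733581543), 59.239376068115234)
jar 645 mean [ 0.668 -0.011  0.08 ] lo [ 0.64  -0.041  0.02 ] hi [0.701 0.02  0.089] rect ((670.6043701171875, -10.531656265258789), (61.342735290527344, 60.43376922607422), 89.98775482177734)
bottle 263 mean [ 0.428 -0.013  0.067] lo [ 0.407 -0.032  0.031] hi [0.446 0.008 0.077] rect ((427.1611328125, -12.604835510253906), (39.562278747558594, 38.096832275390625), 44.91257095336914)
sb 322 mean [0.657 0.154 0.054] lo [0.635 0.133 0.02 ] hi [0.684 0.199 0.072] rect ((664.182861328125, 161.9906768798828), (67.98841094970703, 37.09306335449219), 46.17839813232422)
[[ 0.913  0.408 -0.   ]
 [ 0.408 -0.913 -0.   ]
 [-0.     0.    -1.   ]]
```

Request:
move_arm --deltas '[0.418, -0.226, 0, 0, 0, 0.42, 0, 0.418, -0.226, 0, 0, 0, 0.42, 0, 0.418, -0.226, 0, 0, 0, 0.42, 0, 0.418, -0.226, 0, 0, 0, 0.42, 0, 0.418, -0.226, 0, 0, 0, 0.42, 0, 0.418, -0.226, 0, 0, 0, 0.42, 0, 0.418, -0.226, 0, 0, 0, 0.42, 0, 0.418, -0.226, 0, 0, 0, 0.42, 0, 0.418, -0.226, 0, 0, 0, 0.42, 0, 0.418, -0.226, 0, 0, 0, 0.42, 0, 0.418, -0.226, 0, 0, 0, 0.42, 0, 0.418, -0.226, 0, 0, 0, 0.42, 0]'

```text
t: 2.15
tool_pos: [0.5338, -0.1717, 0.2297]
orientation: [3.141, -0.001, 0.0]
force: [-0.7, 0.1, -0.0]
opening: 0.0001
gripper_force: 0.0
```

Request:
move_arm --deltas '[0, 0, 0.04, 0, 0, 0, 0, 0, 0, 0.08, 0, 0, 0, 0, 0, -0.01, 0.08, 0, 0, 0, 0, 0, -0.02, 0.08, 0, 0, 0, 0, 0, -0.028, 0.08, 0, 0, 0, 0, 0, -0.036, 0.08, 0, 0, 0, 0, 0, -0.044, 0.08, 0, 0, 0, 0, 0, -0.052, 0.08, 0, 0, 0, 0, 0, -0.06, 0.08, 0, 0, 0, 0]'

```text
t: 3.28
tool_pos: [0.5342, -0.11, 0.1496]
orientation: [-3.142, -0.001, 0.0]
force: [-0.2, -0.7, 0.3]
opening: 0.0002
gripper_force: 0.1
```

```bash
python3 - <<'E'
from h import *
p,d=look('side','s1.png')
cv2.imwrite('pics/s1c.png',cv2.resize(p[130:300,200:420,::-1],None,fx=2,fy=2))
E
```

```text
(no output)
```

View pics/s1c.png

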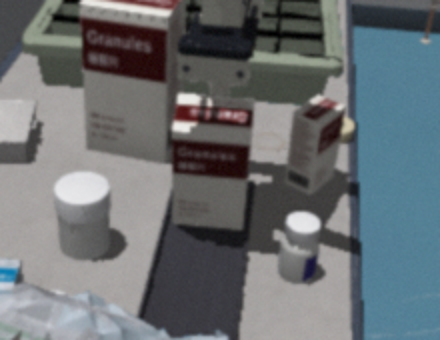

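The finger is behind the carton's top and the carton is leaning or moved slightly. I'll check the lean from depth.

```bash
python3 - <<'E'
from h import *
p,d=look('side');C=cloud('side',d)
for z in (.02,.06,.10,.14,.16):
    s=(d>0)&(abs(C[...,2]-z)<.006)&(abs(C[...,0]-.535)<.03)&(C[...,1]<.1)&(C[...,1]>-.12)
    print(z,s.sum(),np.median(C[s][:,1]) if s.any() else None)
E
```

```text
0.02 78 -0.062404368336055574
0.06 90 -0.05248442343705069
0.1 100 -0.043042385626786576
0.14 108 -0.033476314704014215
0.16 333 -0.041419294570316234
```

The carton is tipping about its far edge, at about 14°, without sliding. I'll continue past the balance point.

Request:
move_arm --deltas '[0, -0.008, 0, 0, 0, 0, 0, 0, -0.016, 0, 0, 0, 0, 0, 0, -0.022, 0, 0, 0, 0, 0, 0, -0.028, 0, 0, 0, 0, 0, 0, -0.034, 0, 0, 0, 0, 0, 0, -0.034, 0, 0, 0, 0, 0, 0, -0.034, 0, 0, 0, 0, 0, 0, -0.034, 0, 0, 0, 0, 0, 0, -0.034, 0, 0, 0, 0, 0]'

```text
t: 4.5
tool_pos: [0.5343, -0.0768, 0.1496]
orientation: [3.142, 0.001, -0.0]
force: [-0.3, -0.1, 0.1]
opening: 0.0003
gripper_force: 0.0
```

```bash
cat > m.py <<'E'
from h import *
p,d=look('top');C=cloud('top',d)
s=(d>0)&(abs(C[...,2]-.064)<.01)&(abs(C[...,0]-.535)<.052)&(abs(C[...,1])<.17)
P=C[s];print(len(P),P.min(0),P.max(0),cv2.minAreaRect((P[:,:2]*1000).astype(np.float32)))
p,d=look('side');cv2.imwrite('pics/%s.png'%__import__('sys').argv[1],cv2.resize(p[130:330,200:420,::-1],None,fx=2,fy=2))
E
python3 m.py s2
```

```text
1020 [ 0.49538783 -0.02305665  0.05845218] [0.57878816 0.10225695 0.06807886] ((537.1690673828125, 39.607330322265625), (83.39368438720703, 125.20111846923828), 0.08725948631763458)
```

View pics/s2.png

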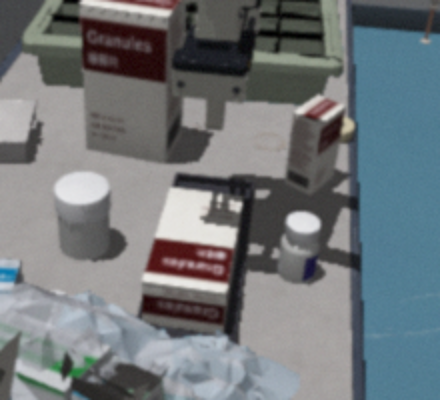

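The carton lies flat on its back, top end at y≈0.102 towards the stop. Next: back off, descend behind it, then push.

Request:
move_arm --deltas '[0, 0.04, 0, 0, 0, 0, 0, 0, 0.04, 0.05, 0, 0, 0, 0, 0, 0.04, 0.103, 0, 0, 0, 0, 0, 0.04, 0.103, 0, 0, 0, 0, 0, 0.025, 0.103, 0, 0, 0, 0, 0, 0.01, 0.103, 0, 0, 0, 0, 0, 0.0, 0.103, 0, 0, 0, 0, 0, -0.01, 0.103, 0, 0, 0, 0, 0, -0.02, 0.103, 0, 0, 0, 0, 0, -0.03, 0.103, 0, 0, 0, 0, 0, -0.04, 0.103, 0, 0, 0, 0, 0, -0.04, 0.103, 0, 0, 0, 0]'

```text
t: 6.1
tool_pos: [0.534, -0.0358, 0.0464]
orientation: [-3.141, -0.003, 0.001]
force: [-0.1, -0.7, -0.1]
opening: 0.0004
gripper_force: 0.0
```

```bash
python3 m.py s3
```

```text
788 [0.49534066 0.08104954 0.05781923] [0.57866223 0.13935053 0.06839801] ((537.0151977539062, 110.13279724121094), (83.28347778320312, 58.308555603027344), 0.09842044860124588)
```

Request:
move_arm --deltas '[0, -0.004, 0, 0, 0, 0, 0, 0, -0.008, 0, 0, 0, 0, 0, 0, -0.011, 0, 0, 0, 0, 0, 0, -0.013, 0, 0, 0, 0, 0]'

```text
t: 6.7
tool_pos: [0.5342, -0.0234, 0.0466]
orientation: [3.142, 0.001, -0.0]
force: [-0.1, -0.3, -1.0]
opening: 0.0005
gripper_force: 0.2
```

Request:
move_arm --deltas '[0, -0.001, 0, 0, 0, 0, 0, 0, -0.001, 0, 0, 0, 0, 0]'

```text
t: 6.95
tool_pos: [0.5342, -0.0225, 0.0467]
orientation: [-3.142, -0.001, -0.0]
force: [-0.8, 0.0, -0.6]
opening: 0.0002
gripper_force: 0.0
```

Request:
move_arm --deltas '[0, -0.001, 0, 0, 0, 0, 0, 0, -0.002, 0, 0, 0, 0, 0]'

```text
t: 7.2
tool_pos: [0.5342, -0.0207, 0.0466]
orientation: [3.141, 0.001, 0.0]
force: [0.3, -1.2, -0.7]
opening: 0.0003
gripper_force: 0.3
```

```bash
python3 m.py s4
```

```text
603 [0.49531789 0.10882294 0.05797045] [0.57876765 0.15343824 0.06840549] ((537.0582275390625, 131.05198669433594), (83.4260482788086, 44.61476516723633), 0.11511455476284027)
```

Request:
move_arm --deltas '[0, -0.001, 0, 0, 0, 0, 0, 0, -0.001, 0, 0, 0, 0, 0]'

```text
t: 7.55
tool_pos: [0.5343, -0.0196, 0.0467]
orientation: [3.142, 0.001, 0.0]
force: [0.6, 0.5, 0.1]
opening: 0.0007
gripper_force: 0.2
```

Request:
move_arm --deltas '[0, -0.001, 0, 0, 0, 0, 0, 0, -0.001, 0, 0, 0, 0, 0]'

```text
t: 7.8
tool_pos: [0.5347, -0.0192, 0.047]
orientation: [3.141, 0.001, 0.002]
force: [1.9, -4.9, -0.2]
opening: 0.0005
gripper_force: 2.5
```

The force rose to 5 N, so the carton is against the stop. I'll back off and raise the arm.

Request:
move_arm --deltas '[0, 0.01, 0, 0, 0, 0, 0, 0, 0.05, 0, 0, 0, 0, 0, 0, 0.1, 0, 0, 0, 0, 0, 0, 0.1, -0.06, 0, 0, 0, 0, 0, 0.1, -0.12, 0, 0, 0, 0, 0, 0.1, -0.2, 0, 0, 0, 0, 0, 0.12, -0.2, 0, 0, 0, 0, 0, 0.12, -0.2, 0, 0, 0, 0]'

```text
t: 8.8
tool_pos: [0.5349, -0.1401, 0.2478]
orientation: [3.141, -0.001, 0.004]
force: [-0.5, 0.4, -0.5]
opening: 0.0007
gripper_force: 0.0
```

```bash
python3 m.py s5
```

```text
2566 [ 0.49531561 -0.00473115  0.05781271] [0.57895124 0.1553348  0.06926547] ((537.1878051757812, 75.32850646972656), (83.54127502441406, 160.03810119628906), 0.07692664861679077)
```

View pics/s5.png

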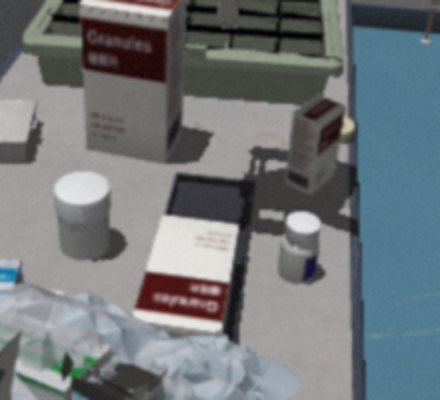

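The carton lies flat and aligned, with its top end at y=0.155 against the stop. The jar and the near bottle are undisturbed, and the arm is clear.

```bash
python3 -c "
from plant import robot
print(robot.close_job())"
```

```text
the job is handed in; nothing more can be done
None
```

The carton was pushed over onto its back and along the tray until its top end met the stop plate; the arm is clear, nothing beside the tray was touched, and the job is handed in (no verdict was returned).

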